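# Sort tested cell holders by tag into pass tray and reject box

## Task

Sort the three tested cell holders by their coloured tags: seat the two green-tagged ones in the nests of the green pass tray, one in each, flat and with their wire leads pointing out through the gap at the far end; put the red-tagged one flat in the nest of the red reject box and shut the box's lid fully so that it cannot get back among the good ones. Leave the pliers and the loose grey cell where they lie.

Things in the scene. Friction and masses are not known exactly. Their poses are not given: they have to be found in the camera images.
- holder_green_1_centre (a point): Centre (half-way up) of the first green-tagged cell holder: a black plastic AAA cell holder 56 x 15 x 12 mm, lying flat on the table, about 25 g, with a green tag 24 mm long wrapped round its middle. Own x runs along its length towards the end where its two bare wire leads come out, z up; this point is 28 mm from either end and 6 mm above its underside. Pinch it across its 15 mm width. The thin leads reach about 22 mm past the end and hinder nothing (they do not collide).
- holder_green_1_leads (a point): Middle of the end face of that first green-tagged holder from which the leads come, 28 mm from its centre along own x, 6 mm above its underside
- holder_green_2_centre (a point): Centre (half-way up) of the second green-tagged cell holder: a black plastic AAA cell holder 56 x 15 x 12 mm, lying flat on the table, about 25 g, with a green tag 24 mm long wrapped round its middle. Own x runs along its length towards the end where its two bare wire leads come out, z up; this point is 28 mm from either end and 6 mm above its underside. Pinch it across its 15 mm width. The thin leads reach about 22 mm past the end and hinder nothing (they do not collide).
- holder_green_2_leads (a point): Middle of the end face of that second green-tagged holder from which the leads come, 28 mm from its centre along own x, 6 mm above its underside
- holder_red_centre (a point): Centre (half-way up) of the red-tagged cell holder: a black plastic AAA cell holder 56 x 15 x 12 mm, lying flat on the table, about 25 g, with a red tag 24 mm long wrapped round its middle. Own x runs along its length towards the end where its two bare wire leads come out, z up; this point is 28 mm from either end and 6 mm above its underside. Pinch it across its 15 mm width. The thin leads reach about 22 mm past the end and hinder nothing (they do not collide).
- holder_red_leads (a point): Middle of the end face of that red-tagged holder from which the leads come, 28 mm from its centre along own x, 6 mm above its underside
- pass_tray: Green printed pass tray, fixed to the table, 115 x 150 mm, floor 7 mm thick with a 4 mm rim; it has two nests side by side, 70 mm apart, centred 8 mm in front of its middle. Origin: centre of its underside. Own x points away from the robot, towards the edge over which the leads leave; z up. Green, standing to the left (sunk in a blue cutting mat whose top is 3 mm above the table) or to the right of the holders.
- pass_nest_right (a point): Centre of a holder seated in the right (own -y) nest of the pass tray: 6 mm above the tray's floor, 13 mm above the table. Pocket 62 x 20 mm, long along own x (3 mm play at each end, 2.5 mm each side), walls 8 mm high, light pad on its floor. Own x points to the far end, whose wall has an 11 mm gap for the leads; the near end is closed. The long sides are open for 43 mm in the middle for the fingers.
- pass_nest_left (a point): Centre of a holder seated in the left (own +y) nest of the pass tray: 6 mm above the tray's floor, 13 mm above the table. Pocket 62 x 20 mm, long along own x (3 mm play at each end, 2.5 mm each side), walls 8 mm high, light pad on its floor. Own x points to the far end, whose wall has an 11 mm gap for the leads; the near end is closed. The long sides are open for 43 mm in the middle for the fingers.
- reject_box: Red reject box, fixed to the table, outside 125 (x) x 120 (y) x 34 mm, walls 3 mm and floor 6 mm thick, open at the top while its lid is up; one nest on the floor. Origin: centre of its underside; own x points away from the robot to the hinge side, z up. Red, standing on the other side from the pass tray.
- reject_nest (a point): Where the centre of a holder lies when it sits in the nest of the reject box: 6 mm above the box's floor, 12 mm above the table, 8 mm in front of the box's middle. A pocket like those of the tray, 62 x 20 mm with walls 8 mm high, long along own x, open for 43 mm in the middle of the long sides and with a gap for the leads at both ends, so a holder may lie either way round; a light pad marks its floor.
- reject_lid (a joint): Angle of the reject box's lid: 0 shut, grows as it opens, start 1.65 to 1.9 (leaning back past upright, stop at 2.0). Red plate 120 mm wide and 129 mm long from the hinge, 3 mm thick, with a lip 50 mm wide that makes it 143 mm long in the middle; about 80 g. The hinge is stiff with friction: the lid stays where it is left and a push of 1 to 2 N near its end moves it, so push it over from behind and then down until it rests on the rim.
- reject_lid_hinge (a point): A point on the lid's hinge axis, in the middle of the box's far (+x) rim, 63 mm behind the box's middle, 34 mm above the table; turns with the lid: own -x runs along the lid from the hinge to the lip, own y is the hinge axis (to the left). The lid closes towards the robot.
- reject_lid_lip (a point): Middle of the lid's lip, 137 mm from the hinge along the lid
- pliers: Bystander: long-nose pliers with blue handles, 152 x 53 x 12 mm, loose, behind the holders; origin at the centre of the underside
- grey_cell: Bystander: loose grey AAA cell, 45 x 10 x 10 mm, lying near the holders; origin at the centre of the underside
Things that resemble listed ones, but are neither listed nor needed, are in the scene too. What is shaped like the part that bears holder_green_1_centre but yellow is not meant. What is shaped like the part that bears holder_green_2_centre but yellow is not meant.

How it is judged:
By the outcome, as a careful person would: the job done as asked, in the order asked, and still so for the second after the job is handed in, with the robot touching nothing.
It also fails if it takes over 72 s, if anything falls off the work surface, if the arm or the gripper's body presses on something with over 40 N, if the wrist force passes 120 N, or if a joint passes its speed limit or range.

## Robot

A 7-joint arm with a two-finger parallel gripper is mounted at the origin on a cart in front of the work surface, level with it; the furniture and walls round the work are solid. World frame = base frame: x ahead of the robot, y to its left, z up, the work surface at z = 0. Lengths are in m, angles in rad, forces in N, time in s.
With the tool pointing down it reaches from about 0.425 to 0.875 m from the base axis. Payload 9.9 kg.
Tool frame: the origin (TCP) lies at the very end of the fingers, on their centre line; the grasp point (between the pads) lies 19 mm behind it; z points along the fingers, y is the line along which they close (so a half turn about z gives the same grasp; the last joint's range is limited). The gripper opens to 85 mm and grips with 20 to 120 N. Pads are 22 mm wide; open, the fingers measure 114 mm over their backs; the gripper's body (76 mm by 85 mm) begins 54 mm behind the grasp point. The pads swing forward as they close: fully open they stand 13 mm farther back than shut.
Start: joints at [-1.406, 0.576, 0.025, 1.437, -0.015, 1.129, -0.057], TCP at [0.166, 0.654, 0.231] pointing down, gripper open.
Joint ranges: [-2.76, 2.76], [-0.34, 2.15], [-1.52, 1.57], [0.19, 2.46], [-1.09, 4.23], [0.17, 1.99], [-2.82, 2.82]. Speed limits (rad/s): [2.22, 2.22, 3.01, 3.01, 3.14, 3.14, 3.14].

## Interface

Orientations are given as a unit quaternion [w, x, y, z].
In Python, from station import bot gives the robot as it stands. The module is installed in compiled form; this text tells all that it offers. Calls block until the motion is done:
- bot.move_ptp(position, orientation): joint-space move of the TCP to a pose.
- bot.move_l(position, rate=0.15, rotation=None): straight line of the TCP; rotation=None keeps the orientation; rate is the mean speed in m/s.
- bot.move_j(angles): joint-space move.
- bot.move_gripper(opening): opening from 0.0 (shut) to 1.0 (fully open); the grip force is fixed at half the most; returns when the fingers have stopped.
- bot.hold(seconds).
- bot.ik(position, orientation): joint angles nearest the present ones, or None.
- bot.sense(): the state.
- bot.read_camera(name): name is "scene" or "top"; returns a dict with "pixels" (384x512x3 uint8, red, green, blue), "depth" (384x512 float32, m along the optical axis (not along the pixel's ray), 0 where there is no reading), "fx", "fy", "cx", "cy" (pixels), "xyz" and "rotation" of the camera in the world. Camera axes: x right, y up, looking along -z (the intrinsics and any distortion apply to the point x, -y, -z); pixel columns grow to the right and rows downward; lengths in m; the calibration is good to about 2 mm. A picture is of the moment at which its call begins.
A pose or a line that the arm cannot do raises bot.Unreachable and nothing moves.
- bot.close_job(): hands the job in; it is judged then, once.
The state is a dict: "time": time; "qpos": joint angles; "joint_vel": joint speeds; "tau": joint torques, N m; "tcp_pos": TCP position; "ee_rot": TCP orientation; "contact_force": force on the tool from outside, world axes, zero at the start; "wrist_torque": the same for the moment, N m; "opening": opening from 0.0 (shut) to 1.0 (fully open); "grasp_force": force on a finger pad.
Only numpy, scipy, OpenCV 4.12 (cv2) and the standard library are available. Lean on these libraries where they do the work, as an engineer would, in place of code of your own. Each camera call takes 0.05 s, during which the arm holds its last target. There are 200 camera calls.

## Working session

There is one attempt and no reset: what is moved stays moved. The work goes in short steps, each a Python script; the robot and the scene stay as the last script left them, time stands still between calls to the robot, and variables do not carry over. Pictures are saved under pics/ and viewed, at most 10 in all, crops included, and the job is handed in when it is done.

```bash
mkdir -p pics; cat > h.py <<'E'
import numpy as np, cv2
from station import bot
def cam(n):
    c=bot.read_camera(n); np.savez(f'{n}.npz',**{k:c[k] for k in c}); return c
def pts(c):
    v,u=np.mgrid[0:384,0:512]; d=c['depth']
    p=np.stack([(u-c['cx'])/c['fx']*d,-(v-c['cy'])/c['fy']*d,-d],-1)
    R=np.array(c['rotation'])
    if R.size==4:
        from scipy.spatial.transform import Rotation as Ro
        w,x,y,z=R; R=Ro.from_quat([x,y,z,w]).as_matrix()
    return p@R.T+np.array(c['xyz'])
def save(c,n,crop=None,s=1):
    im=c['pixels'][...,::-1]
    if crop: im=im[crop[1]:crop[3],crop[0]:crop[2]]
    cv2.imwrite(f'pics/{n}.png',cv2.resize(im,None,fx=s,fy=s,interpolation=cv2.INTER_CUBIC))
E
python3 - <<'E'
from h import *
for n in('scene','top'):
    c=cam(n); save(c,n+'0',s=1.5); print(n,{k:np.round(c[k],3).tolist() for k in c if k not in('pixels','depth')})
print(bot.sense())
E
```

```text
scene {'fx': 357.069, 'fy': 357.069, 'cx': 259.674, 'cy': 192.67, 'xyz': [0.009, 0.585, 0.497], 'rotation': [-0.358, -0.196, 0.456, 0.791]}
top {'fx': 432.685, 'fy': 432.685, 'cx': 258.024, 'cy': 189.607, 'xyz': [0.358, 0.077, 1.021], 'rotation': [-0.69, -0.067, 0.074, 0.716]}
{'time': 0.1, 'qpos': array([-1.4058246 ,  0.57645148,  0.02484341,  1.43780665, -0.01502741,
        1.12900068, -0.05653916]), 'joint_vel': array([-1.00560612e-03, -9.53292114e-04,  1.37885264e-03, -3.37329516e-03,
        2.27479284e-05,  4.38395463e-04, -2.00025266e-03]), 'tau': array([ 6.44636370e-03, -7.67295527e+01,  2.25828812e+00, -2.86601222e+01,
        1.59477704e-02,  8.66595103e-03, -5.03272440e-05]), 'tcp_pos': array([0.16607777, 0.65383938, 0.2305326 ]), 'ee_rot': array([-6.76629063e-05,  1.24072697e-01,  9.92272854e-01, -7.37915966e-04]), 'contact_force': array([0.02520937, 0.45108949, 0.30291973]), 'wrist_torque': array([-0.02813807, -0.02375679, -0.01420764]), 'grasp_force': 0.0, 'opening': 1.001815489727543}
```

View pics/top0.png

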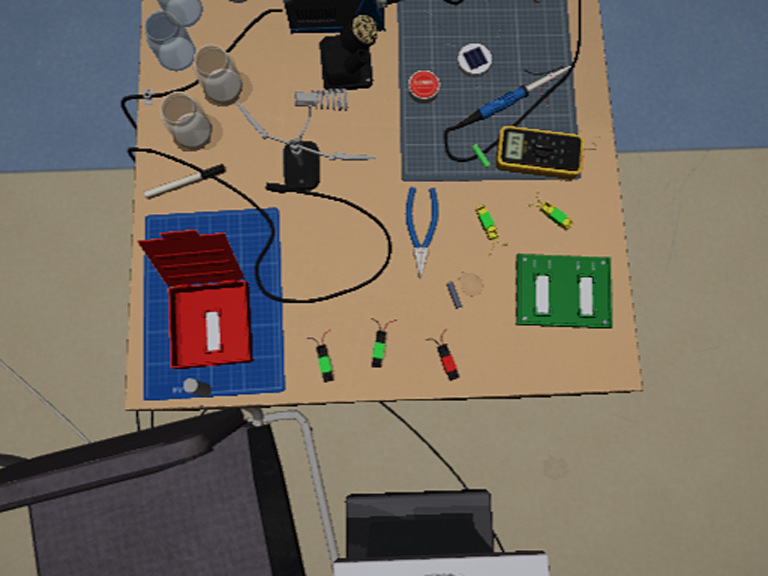

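View pics/scene0.png

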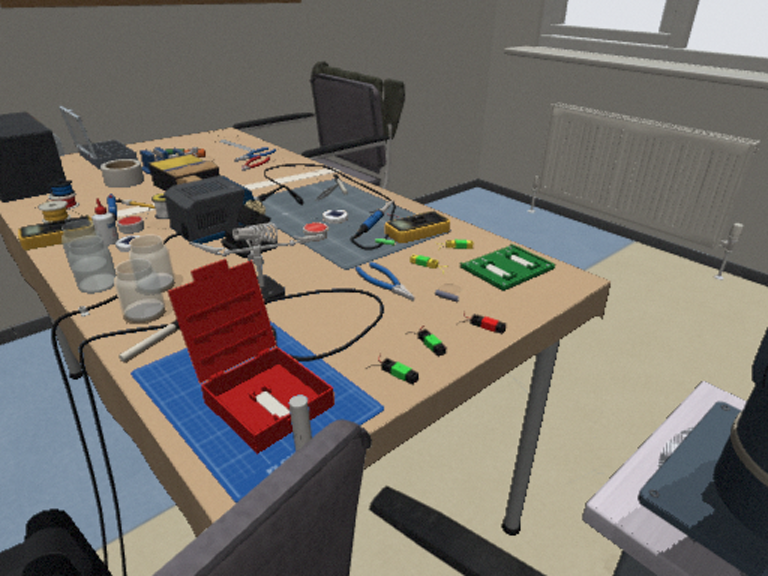

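The top view (1.5x) shows these candidates:
- **Black holders with green tags:** (325,362) and (379,348).
- **Black holder with red tag:** (448,360).
- **Decoys, yellow bodies with green tags:** (487,222) and (556,215), plus a green stick at (481,155).
- **Tray:** (564,290).
- **Box:** (211,325), with its lid leaning back. A grey post stands at (195,387).

I choose the three black-bodied holders. Their leads all point away from the robot.

```bash
cat > m.py <<'E'
from h import *
def holders(c,seeds,T=None):
    P=pts(c); px=c['pixels'].astype(int); out=[]
    hsv=cv2.cvtColor(c['pixels'],cv2.COLOR_RGB2HSV)
    m=((px.max(-1)<70)|((hsv[...,1]>170)&(hsv[...,2]>90))).astype(np.uint8)
    m=cv2.morphologyEx(m,cv2.MORPH_OPEN,np.ones((3,3),np.uint8))
    n,l,st,ce=cv2.connectedComponentsWithStats(m)
    for s in seeds:
        k=l[s[1],s[0]]; mm=l==k
        (cx,cy),(w,h),a=r=cv2.minAreaRect(np.argwhere(mm)[:,::-1].astype(np.float32))
        q=P[mm]; q=q[np.abs(q[:,2]-np.median(q[:,2]))<.008]
        hull=q[:,:2].astype(np.float32)*1000
        (X,Y),(W,H),A=cv2.minAreaRect(hull)
        cc=np.linalg.eigh(np.cov(hull.T))[1][:,1]; cc=cc*np.sign(cc[0])
        print(s,mm.sum(),'rect mm',np.round([X,Y,W,H,A],1),'mean',np.round(q.mean(0)*1000,1),'z95',np.percentile(q[:,2],95).round(4),'yaw',np.degrees(np.arctan2(cc[1],cc[0])).round(1))
E
python3 - <<'E'
from m import *
c=dict(np.load('top.npz')); save(c,'crop',(100,140,420,265),2.5)
holders(c,[(217,242),(252,233),(299,241)])
P=pts(c); hsv=cv2.cvtColor(c['pixels'],cv2.COLOR_RGB2HSV)
def at(n,u,v): q=P[v-1:v+2,u-1:u+2].reshape(-1,3); print(n,np.round(np.median(q,0),4))
for n,u,v in [('tbl',200,200),('post',127,257),('post2',137,259),('lidlip',119,157),('liplow',150,185),('mat',105,250),('cell',303,196),('padR',391,197),('padL',361,197),('boxpad',142,220)]: at(n,u,v)
# white pads, tray, box
px=c['pixels'].astype(int)
def rect(n,m):
    k,l,st,ce=cv2.connectedComponentsWithStats(m.astype(np.uint8))
    for i in range(1,k):
        if st[i,4]>60:
            q=P[l==i]; (X,Y),s,a=cv2.minAreaRect((q[:,:2]*1000).astype(np.float32)); print(n,st[i],np.round([X,Y,*s,a],1),'z',np.round(np.percentile(q[:,2],[5,50,95])*1000,1))
w=(px.min(-1)>170); w[:140]=0; w[260:]=0; rect('white',w)
g=(hsv[...,0]>50)&(hsv[...,0]<80)&(hsv[...,1]>100)&(hsv[...,2]>40); g[:165]=0; g[:,:335]=0; rect('tray',g)
r=((hsv[...,0]<6)|(hsv[...,0]>174))&(hsv[...,1]>150)&(hsv[...,2]>60); r[:,:80]=0; r[:,200:]=0; r[:150]=0
zz=P[...,2]
rect('boxrim',r&(zz>.028)&(zz<.042)); 
L=P[r&(zz>.05)]; print('lid pts',L.min(0),L.max(0))
pl=np.linalg.svd(L-L.mean(0),full_matrices=False)[2][2]; print('lid n',pl,L.mean(0))
pp=P[250:268,118:145].reshape(-1,3); print('post',pp[pp[:,2]>.03].min(0) if (pp[:,2]>.03).any() else 0,pp.max(0))
E
```

```text
(217, 242) 130 rect mm [443.4 163.9  55.8  13.6  11.3] mean [441.5 163.5  12.6] z95 0.0156 yaw 12.3
(252, 233) 95 rect mm [452.6  81.1  14.2  35.4  81.2] mean [454.1  81.   12.4] z95 0.015 yaw -12.4
(299, 241) 159 rect mm [437.7 -27.7  54.5  15.   17.2] mean [436.4 -27.5  12.3] z95 0.016 yaw 18.6
tbl [0.5436 0.2009 0.0042]
post [0.4115 0.3495 0.0806]
post2 [0.4088 0.3399 0.0363]
lidlip [0.6111 0.3471 0.1615]
liplow [0.5758 0.3103 0.0453]
mat [0.4341 0.4247 0.0017]
cell [ 0.5434 -0.0439  0.0113]
padR [ 0.5341 -0.2548  0.0074]
padL [ 0.5371 -0.1833  0.0073]
boxpad [0.5008 0.3378 0.0063]
white [358 184   7  24 162] [ 540.6 -183.2   16.    56.9   85.3] z [ 4.3  7.1 10.1]
white [387 185   8  25 149] [ 441.2 -104.7   52.7  395.1   32.2] z [ 3.6  7.1 10.2]
white [138 208   8  25 170] [500.9 338.9  58.1  16.8   4.1] z [2.4 5.8 8.9]
tray [ 345  169   63   49 2390] [504.4 -99.9 160.1 429.5  19.2] z [ 4.2  7.3 12.5]
boxrim [111 185  56  61 330] [510.3 338.5 130.3 119.9   3.1] z [30.3 34.2 40.3]
lid pts [0.35829886 0.07661442 0.05000353] [0.61668893 0.40413701 1.02080385]
lid n [-0.97892003  0.10437037 -0.17556311] [0.59395442 0.34078974 0.12552315]
post [0.35829886 0.07661442 0.0311175 ] [0.43307297 0.39408941 1.02080385]
```

View pics/crop.png

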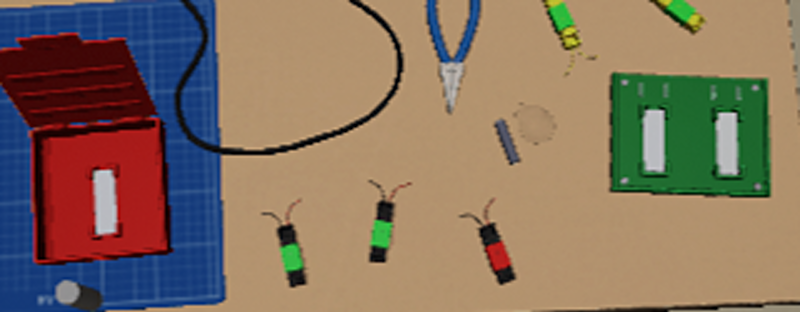

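The crop confirms it: three black holders, with tags at crop (291,257), (381,233) and (498,257), and leads at the far ends. The post is about 80 mm high and stands just in front of the box. Next I refine the poses with ray-plane intersection.

```bash
cat > m.py <<'E'
from h import *
from scipy.spatial.transform import Rotation as Ro
def ray(c,uv,z):
    uv=np.asarray(uv,float); R=np.array(c['rotation'])
    if R.size==4: R=Ro.from_quat(R[[1,2,3,0]]).as_matrix()
    d=np.stack([(uv[:,0]-c['cx'])/c['fx'],-(uv[:,1]-c['cy'])/c['fy'],-np.ones(len(uv))],-1)@R.T
    o=np.array(c['xyz']); return (o+d*((z-o[2])/d[:,2])[:,None])[:,:2]
def yaw(q):
    e=np.linalg.eigh(np.cov(q.T))[1][:,1]; e=e*np.sign(e[0]); return np.degrees(np.arctan2(e[1],e[0]))
def comp(c,m,z,name,k=2):
    n,l,st,ce=cv2.connectedComponentsWithStats(m.astype(np.uint8))
    for i in sorted(range(1,n),key=lambda i:-st[i,4])[:k]:
        uv=np.argwhere(l==i)[:,::-1]; q=ray(c,uv,z)*1000
        r=cv2.minAreaRect(q.astype(np.float32))
        print(name,st[i,4],ce[i].round(1),'mean',q.mean(0).round(1),'yaw',yaw(q).round(1),'rect',np.round([*r[0],*r[1],r[2]],1))
def win(m,u0,v0,u1,v1):
    w=np.zeros_like(m); w[v0:v1,u0:u1]=m[v0:v1,u0:u1]; return w
def masks(c):
    h=cv2.cvtColor(c['pixels'],cv2.COLOR_RGB2HSV).astype(int)
    g=(h[...,0]>50)&(h[...,0]<75)&(h[...,1]>150)&(h[...,2]>120)
    r=((h[...,0]<6)|(h[...,0]>174))&(h[...,1]>180)&(h[...,2]>110)
    return h,g,r,h[...,2]<95,c['pixels'].min(-1)>150
E
python3 - <<'E'
from m import *
c=dict(np.load('top.npz')); h,g,r,d,w=masks(c); op=lambda m:cv2.morphologyEx(m.astype(np.uint8),cv2.MORPH_OPEN,np.ones((3,3),np.uint8))
for n,W,t in [('g1',(200,222,235,260),g),('g2',(238,214,270,250),g),('red',(282,220,315,258),r)]:
    comp(c,win(t,*W),.012,n+' tag',1); comp(c,op(win(t|d,*W)),.012,n+' body',1)
for n,W,z in [('nestL',(350,175,375,220),.007),('nestR',(380,175,400,220),.007),('boxn',(132,200,152,240),.006)]: comp(c,win(w,*W),z,n,1)
gr=(h[...,0]>50)&(h[...,0]<85)&(h[...,1]>100)
comp(c,win(gr,338,165,415,225),.011,'tray',1)
s=dict(np.load('scene.npz')); h,g,r,d,w=masks(s); P=pts(s)
top=P[...,2]>.0095
for n,W,t in [('g1',(250,230,285,262),g),('g2',(275,212,302,240),g),('red',(310,205,342,226),r)]:
    m=win(t,*W); comp(s,m,.012,'S '+n,1); q=P[m&top]; print(q.mean(0).round(4))
for n,W,z in [('nestL',(335,170,360,190),.007),('nestR',(360,160,380,180),.007),('boxn',(165,255,197,282),.006)]: comp(s,win(w,*W),z,'S '+n,1)
E
```

```text
g1 tag 64 [216.4 242.5] mean [441.2 163.4] yaw 14.1 rect [441.1 163.5  22.6  14.8   8.3]
g1 body 154 [216.1 241.6] mean [443.4 164.1] yaw 12.9 rect [443.4 163.8  56.9  15.3  12.3]
g2 tag 65 [252. 233.] mean [460.  80.] yaw -9.1 rect [459.9  80.2  14.7  23.2  73.9]
g2 body 147 [252.2 232.5] mean [461.3  79.6] yaw -11.1 rect [461.4  79.8  14.6  56.   78.5]
red tag 71 [298.8 241.9] mean [435.5 -27.9] yaw 21.8 rect [435.5 -28.   23.   16.1  18.7]
red body 162 [298.3 240.9] mean [437.8 -26.8] yaw 19.8 rect [437.9 -26.8  55.3  17.7  15.5]
nestL 167 [361.1 195.7] mean [ 540.1 -183.2] yaw -5.3 rect [ 539.8 -183.    14.4   58.4   85.1]
nestR 176 [390.4 197.1] mean [ 534.3 -253.1] yaw -3.5 rect [ 534.9 -253.4   16.7   58.4   84.4]
boxn 189 [141.6 220.1] mean [500.8 338.9] yaw 3.1 rect [500.1 339.1  59.4  16.5   1. ]
tray 2455 [375.8 193.5] mean [ 543.7 -217.9] yaw 85.7 rect [ 543.9 -218.3  147.7  115.5   85.6]
S g1 50 [266.6 245.3] mean [442.3 166.4] yaw 11.8 rect [442.4 166.4  24.   13.6  10. ]
[0.44   0.1687 0.0146]
S g2 41 [288.  226.3] mean [461.1  81.7] yaw -10.7 rect [461.6  81.9  14.6  23.2  76.3]
[0.4586 0.0845 0.0147]
S red 69 [325.7 215.4] mean [432.8 -20.6] yaw -50.4 rect [433.6 -19.2  24.4  33.   21.3]
[ 0.4249 -0.0098  0.0241]
S nestL 40 [346.6 173.2] mean [ 541.1 -253.5] yaw -4.6 rect [ 540.4 -252.9   17.1   49.3   87.6]
S boxn 175 [180.8 269.1] mean [504.1 340.4] yaw 4.9 rect [503.7 340.8  54.7  18.6   3. ]
```

```bash
cat > act.py <<'E'
from m import *
def quat(deg): t=np.radians(deg)/2; return [0,-np.sin(t),np.cos(t),0]
def st(n): s=bot.sense(); print(n,'t',round(s['time'],2),'tcp',s['tcp_pos'].round(4),'F',s['contact_force'].round(1),'op',round(s['opening'],3),'gf',round(s['grasp_force'],1),'vmax',np.abs(s['joint_vel']).max().round(2))
def pick(x,y,yaw,z=.003,hi=.08):
    bot.move_ptp([x,y,hi],quat(yaw)); st('above'); bot.move_l([x,y,z],rate=.2); bot.move_gripper(0.0); st('gripped')
def place(x,y,yaw,z,hi=.08,op=.4):
    bot.move_ptp([x,y,hi],quat(yaw)); st('above nest'); bot.move_l([x,y,z+.012],rate=.2); bot.move_l([x,y,z],rate=.05); st('down')
    bot.move_gripper(op); st('released'); bot.move_l([x,y,hi],rate=.25)
E
python3 - <<'E'
from act import *
P=pts(dict(np.load('top.npz'))); d=np.load('top.npz')['depth']>0
q=P[d&(P[...,0]<.42)&(P[...,1]>0.05)&(P[...,0]>.1)]; print('chair zmax',q[:,2].max(), q[q[:,2].argmax()], q[q[:,2]>.02].max(0))
if q[:,2].max()<.16:
    bot.move_ptp([.443,.164,.2],quat(12.7)); st('a')
    bot.move_gripper(.4); pick(.443,.164,12.7); bot.move_l([.443,.164,.07],rate=.25); st('lift')
    save(cam('top'),'g1top'); c=cam('scene'); save(c,'g1lift',(180,100,436,292),3)
E
```

```text
chair zmax 0.12019396458652509 [0.3214978  0.38622899 0.12019396] [0.41995209 0.64251015 0.12019396]
a t 2.13 tcp [0.443  0.1649 0.2   ] F [ 0.2 -0.1  0.3] op 0.997 gf 0.0 vmax 0.0
above t 3.23 tcp [0.4433 0.164  0.0804] F [0.1 0.9 1. ] op 0.398 gf 0.0 vmax 0.04
gripped t 4.08 tcp [0.4441 0.1645 0.0049] F [-0.9  0.2 11. ] op 0.152 gf 58.8 vmax 0.0
lift t 4.49 tcp [0.444  0.1645 0.072 ] F [-0.5 -0.8 -0.8] op 0.161 gf 58.7 vmax 0.04
```

```bash
python3 - <<'E'
from act import *
place(.5342,-.2529,-4.5,.0135)
bot.move_ptp([.461,.080,.1],quat(-11)); st('over g2')
c=cam('scene'); save(c,'s1',(290,130,400,210),7); c=cam('top'); h,g,r,d,w=masks(c)
comp(c,win(g,380,175,402,220),.019,'R tag',1); comp(c,win(d|g&(h[...,2]>170),378,175,404,220),.019,'R body',1)
save(c,'t1',(330,160,420,225),8)
E
```

```text
above nest t 6.17 tcp [ 0.5346 -0.2509  0.0797] F [ 0.5  0.4 -0.1] op 0.153 gf 58.7 vmax 0.01
down t 6.98 tcp [ 0.5342 -0.2529  0.0136] F [ 0.6 -0.2  0.5] op 0.154 gf 58.7 vmax 0.0
released t 7.32 tcp [ 0.5343 -0.253   0.0137] F [-0.1 -0.6  0.7] op 0.401 gf 0.0 vmax 0.0
over g2 t 9.03 tcp [0.4615 0.0789 0.0998] F [ 0.4 -0.6 -0.4] op 0.395 gf 0.0 vmax 0.01
R tag 574 [390.7 197.7] mean [ 530.7 -249.8] yaw -8.5 rect [ 535.8 -250.    50.   102.    84.6]
R body 186 [392.  196.4] mean [ 533.6 -253.2] yaw -5.5 rect [ 533.6 -253.2   19.    60.4   84.4]
```

View pics/t1.png

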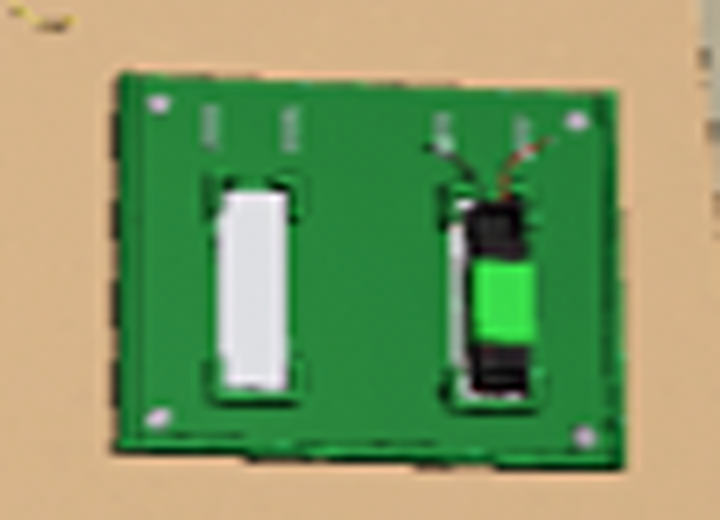

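View pics/s1.png

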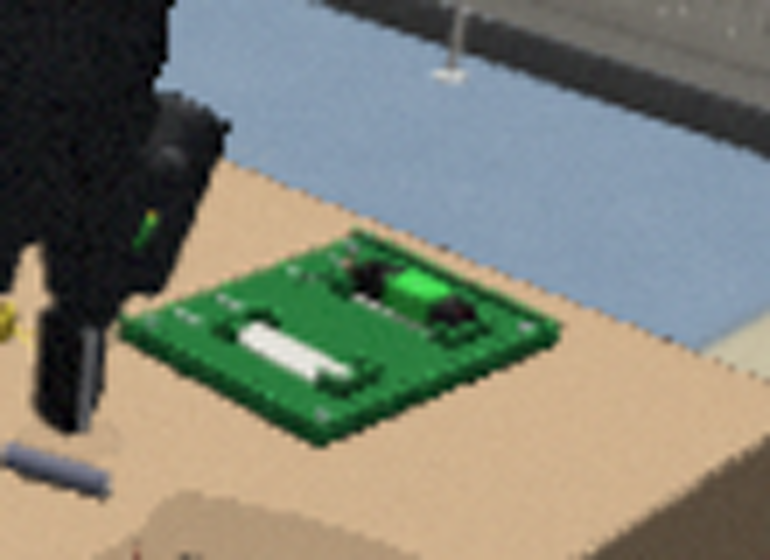

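The holder lies in the right nest with its leads at the far end, at crop (500,150). It sits towards the right wall: white pad shows on the left at (458,250). I check its flatness by depth, averaging a few frames, before going on.

```bash
python3 - <<'E'
from act import *
C=[cam('top') for _ in range(6)]; c=C[-1]; c['depth']=np.median([k['depth'] for k in C],0); np.savez('topm.npz',**c)
P=pts(c)
h,g,r,d,w=masks(c)
a=np.radians(-4.5); R=np.array([[np.cos(a),np.sin(a)],[-np.sin(a),np.cos(a)]])
print(R.round(3)); 
Z=(P[...,2]*1000).round(0).astype(int)
print('cols',381,'..',400)
for v in range(180,216): print(v,Z[v,380:402],''.join('G' if h[v,u,2]>180 and g[v,u] else 'k' if d[v,u] and h[v,u,1]<120 else 'w' if w[v,u] else '.' for u in range(380,402)))
E
```

```text
[[ 0.997 -0.078]
 [ 0.078  0.997]]
cols 381 .. 400
180 [4 7 7 8 8 7 7 7 9 5 8 5 7 6 9 8 9 8 7 8 6 7] ......................
181 [ 9  8  8  7  8  6  7  7  6  7  8  6  7 10  7  7  7  7  6  8  5  5] ......................
182 [ 6  8  6  7  7  7  7  7  8 10  7  7  6 11  7  7  8  8  6  7  7  8] ......................
183 [ 7  9  8  8  8  7 15 15 17 15 10  7  5 10 15 14 14 16  7  7  7  7] ......................
184 [ 6  8  6  7  8  8 15 15  8  7 12  6  9 14 11 12 14 14  7  7  7  5] ......................
185 [ 8  7  7  7  8  9 15 15  7 15 18 19 20 20 19 20 14 15  7  8  7  9] .......wwkkkkkk.......
186 [ 8  6  6  8  8  7 15 14  9 15 18 10 11 13 12 19 14 15  6  6  7  7] ........kkk.kkk.......
187 [ 7  8  6  6  7  7 16 15  7 14 21  9 10 10 10 21 15 13  6  7  8  7] ........kkkkkk........
188 [ 7  5  7  6  6  6  7  6  7 14 18  8  8  9 13 18 11  7  8  7  7  8] .......wkkkkkkk.......
189 [ 6  7  6  8  8  8  7  8  6 14 19 19  8  9 11 18  7  8  6  8  7  7] ......wwkkkkkkk.......
190 [ 9  7  7  7  8  8  8  7  7 15 20 20 18 19 20 20  8  6  8  9  7  6] ......wwkkkkkkkk......
191 [ 8  8  7  9  7  6  7 
[... 1560 characters left out ...]
7  9] .........kkkkkkk......
208 [ 8  6  8  7  6  6 13 15  6 12 14 15 15 15 15 16 13 15  6  8  6  6] ...............k......
209 [ 7  7  8  8  6  7 13 16  7  6  8  5  7  9  6  7 14 15  6  7  8  7] ........w...k..k......
210 [ 8  7  8  7  8  7 12 15 14 15 14 13 14 15 14 14 15 16  7  6  9  6] ......................
211 [ 7  7  7  8  7  7  7  9  8 10  9 10 12 12 12 14 13 15  7  7  7  7] ......................
212 [7 6 7 7 8 8 6 6 7 8 7 8 7 7 7 7 6 8 7 6 6 7] ......................
213 [5 7 7 8 7 9 7 7 7 5 7 7 6 6 7 8 7 8 7 6 6 7] ......................
214 [6 7 9 7 6 7 6 7 6 9 8 6 7 7 8 7 8 7 7 8 7 7] ......................
215 [6 6 6 7 7 8 7 8 8 7 7 6 8 5 8 7 8 8 6 8 6 7] ......................
```

The right holder is flat: its top is 19–20 mm all over, and it lies inside the walls. It is about 1 mm right of centre, so I shift the next placements by +1 mm in y.

```bash
python3 - <<'E'
from act import *
pick(.461,.080,-11,z=.006); bot.move_l([.461,.080,.08],rate=.25); st('lift')
place(.5393,-.1819,-4.5,.0145)
bot.move_ptp([.4375,-.027,.08],quat(18.5)); st('over red')
C=[cam('top') for _ in range(4)]; c=C[-1]; c['depth']=np.median([k['depth'] for k in C],0)
P=pts(c); h,g,r,d,w=masks(c); Z=(P[...,2]*1000).round(0).astype(int)
for v in range(180,214,2): print(v,Z[v,350:374],''.join('G' if h[v,u,2]>180 and g[v,u] else 'k' if d[v,u] and h[v,u,1]<120 else 'w' if w[v,u] else '.' for u in range(350,374)))
save(c,'t2',(270,150,420,260),5)
E
```

```text
above t 9.68 tcp [0.4602 0.0798 0.0795] F [-0.1 -0.1 -0.8] op 0.399 gf 0.0 vmax 0.02
gripped t 10.5 tcp [0.4619 0.0801 0.0076] F [ 0.2 -0.5  6.8] op 0.156 gf 58.6 vmax 0.0
lift t 10.95 tcp [0.4618 0.0803 0.0817] F [ 0.1 -0.2  0.3] op 0.155 gf 58.6 vmax 0.04
above nest t 12.01 tcp [ 0.5391 -0.1799  0.0793] F [ 0.4 -0.3 -0.2] op 0.153 gf 58.6 vmax 0.02
down t 12.82 tcp [ 0.5394 -0.1819  0.0147] F [-0.3 -0.4 -0.3] op 0.15 gf 58.7 vmax 0.0
released t 13.16 tcp [ 0.5393 -0.1819  0.0145] F [-0.   0.7 -0.7] op 0.402 gf 0.0 vmax 0.0
over red t 14.33 tcp [ 0.4377 -0.0271  0.0796] F [ 0.3 -0.3 -0.2] op 0.402 gf 0.0 vmax 0.02
180 [460 464 469 475 478 479 479 480 481 480 482 483 483 482 483 484 484 485
 484   7   8   9   5   6] kkkkkkkkkkkkkkkkkkk.....
182 [470 469 469 474 480 483 485 486 487 487 487 488 488 489 489 490 490 490
 490 491 491   7   6   6] kkkkkkkkkkkkkkkkkkkk....
184 [474 475 471 472 477 481 486 490 492 493 493 494 494 495 495 495 495 496
 496 497 496 498 497   7] kkkkkkkkkkkkkkkkkkkkkk..
186 [476 476 477 475 475 481 485 490 494 498 498 499 500 501 501 500 501 503
 503 502 503 503
[... 998 characters left out ...]
2 541 537
 533 525 524 524 524 524] kkkkkkkkkkkkkkkkkkkk....
204 [559 560 560 559 560 560 559 561 559 559 559 559 558 557 556 555 553 551
 548 545 541 535 524 524] kkkkkkkkkkkkkkkkkkkkkk..
206 [564 565 566 566 566 566 567 567 567 566 566 566 565 565 564 563 562 561
 559 558 556 552 548 542] kkkkkkkkkkkkkkkkkkkkkkkk
208 [571 571 572 572 572 573 573 573 573 573 573 573 573 572 572 572 571 570
 568 568 566 564 562 559] kkkkkkkkkkkkkkkkkkkkkkkk
210 [576 576 577 577 578 578 578 579 579 580 579 579 579 579 579 578 579 578
 578 577 575 574 572 571] kkkkkkkkkkkkkkkkkkkkkkkk
212 [581 581 582 583 583 583 584 584 585 585 585 585 586 585 586 585 803 585
 585 584 584 582 581 581] kkkkkkkkkkkkkkkkkkkkkkkk
```

View pics/t2.png

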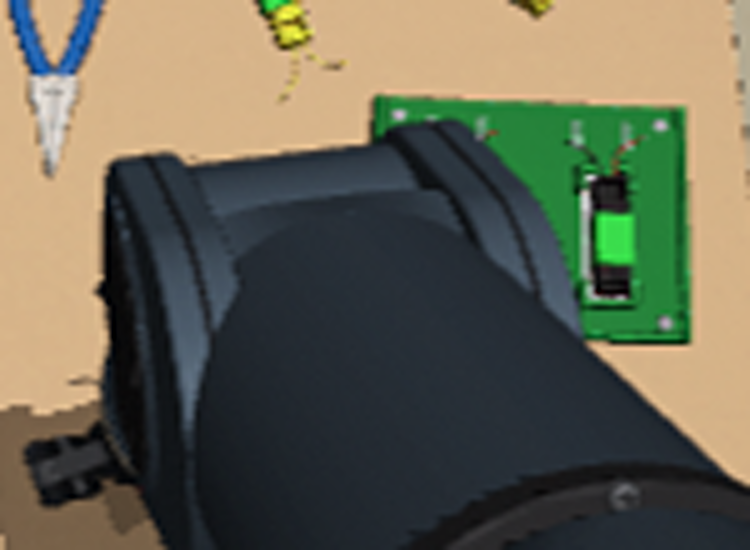

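The arm hides the left nest, so I will check it from over the box. I carry on with red.

```bash
python3 - <<'E'
from act import *
pick(.4375,-.027,18.5,z=.007); bot.move_l([.4375,-.027,.12],rate=.3); st('lift')
bot.move_ptp([.502,.3397,.12],quat(3.2)); st('over')
c=cam('top'); h,g,r,d,w=masks(c); Z=(pts(c)[...,2]*1000).round(0).astype(int)
for v in range(180,214,3): print(v,Z[v,350:374],''.join('G' if h[v,u,2]>180 and g[v,u] else 'k' if d[v,u] and h[v,u,1]<120 else 'w' if w[v,u] else '.' for u in range(350,374)))
place(.502,.3397,3.2,.0135,hi=.13)
bot.move_ptp([.48,.1,.3],quat(0)); st('away')
C=[cam('top') for _ in range(4)]; c=C[-1]; c['depth']=np.median([k['depth'] for k in C],0)
h,g,r,d,w=masks(c); P=pts(c); Z=(P[...,2]*1000).round(0).astype(int)
for v in range(198,244,2): print(v,Z[v,128:156],''.join('k' if d[v,u] and h[v,u,1]<120 else 'w' if w[v,u] else '.' for u in range(128,156)))
save(c,'t3',(90,130,240,270),5)
s=cam('scene'); P=pts(s); h,g,r,d,w=masks(s)
L=h[...,1]>150; L&=(h[...,0]<6)|(h[...,0]>174); L[:170]=0; L[250:]=0; L[:,:110]=0; L[:,190:]=0
q=P[L&(P[...,2]>.05)&(P[...,2]<.2)]; print(len(q),q.min(0),q.max(0)); 
for z in (.06,.09,.12,.15,.17): print(z,np.median(q[abs(q[:,2]-z)<.01],0).round(4))
E
```

```text
above t 14.78 tcp [ 0.4376 -0.0273  0.0799] F [-1.1 -0.5 -0.2] op 0.4 gf 0.0 vmax 0.0
gripped t 15.62 tcp [ 0.4382 -0.0271  0.0083] F [-1.9 -0.9  7.4] op 0.147 gf 59.0 vmax 0.0
lift t 16.15 tcp [ 0.4381 -0.0271  0.1214] F [ 0.5 -0.2 -0.1] op 0.152 gf 58.6 vmax 0.05
over t 17.54 tcp [0.5024 0.3376 0.1195] F [ 0.1 -0.1  0. ] op 0.147 gf 58.6 vmax 0.01
180 [ 6  6  7  8 11  5  7  7  3 12  9  5  3  3 10  8  9  6  6  6  4  9  8 10] ........................
183 [ 5  7  5  8  7  9 10 15  9  9  7  9  7 11  8 12 11 13  6  6  6  8  4  7] ........kk...k..........
186 [ 8  7  7  4  7  5  9 16 10 13 21  7 10  8 11 21  7 14  8  8  3  7  5  5] ........kkkkkkkk........
189 [   8    5    8    6   11    5    7    9 1021   13   18   20   22   18
   17   18    4    9    5    6    9    7    9    9] .......kkkkkkkk.........
192 [ 9  6  9  9  7  6  6  8  8 17 22 19 18 20 22 20 17  5  8  7  6  7  5  6] .......kk.GGGGGG........
195 [ 8  4  8  6  7  4 10  7  3 16 16 21 21 21 22 18 21  7  8  6  9 10  3  6] ........k.GG..GG........
198 [ 9 10  8  6  4  7  7  7  8 18 19 21 21 21 18 21 17  6  8  9  6  5  8  8] ...
[... 2983 characters left out ...]
14 14 14  8  4  7  7
  5  5  6  5] ............................
236 [5 5 5 6 6 5 7 3 6 5 7 5 5 6 5 5 7 4 6 6 5 5 5 6 4 5 7 5] ............................
238 [7 4 6 5 6 6 4 7 5 7 5 6 4 7 6 5 6 5 7 6 5 5 6 4 7 5 5 6] ............................
240 [ 6  4  6  6  5  6  5  7  4  7  6  7  6  5  3  4  5  6  4  4  5  4  6 34
 33 33 34 34] ............................
242 [ 5  4  6 33 32 34 35 34 33 35 31 34 34 31 34 35 32 28 28 28 26 21 19 17
 14 13 10  9] ............................
3371 [0.57039962 0.28706892 0.05003258] [0.61626122 0.4078469  0.17255952]
0.06 [0.5782 0.3508 0.0602]
0.09 [0.5874 0.3516 0.0899]
0.12 [0.5967 0.3529 0.1202]
0.15 [0.6062 0.3532 0.1497]
0.17 [0.6116 0.3496 0.1661]
```

View pics/t3.png

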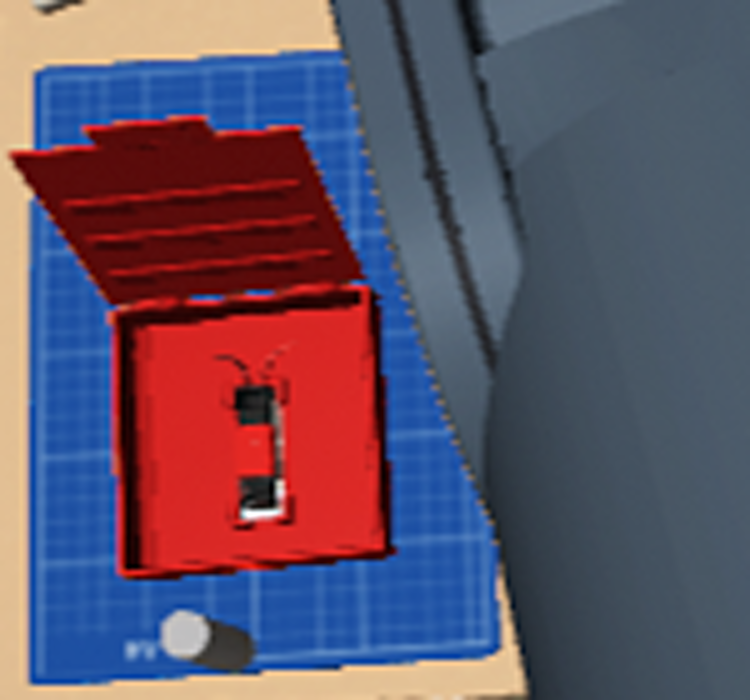

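The red holder is seated. Its top is about 18 mm all over and lies inside the nest walls, at crop (255,450). The left green one also reads 19–21 mm, so it is flat. The lid leans back at about 1.87 rad, with the hinge at about (0.573, 0.343). Now I close it from behind with the fingers shut.

```bash
cat > lid.py <<'E'
from act import *
H=np.array([.573,.343]); a=np.radians(3.2); U=np.array([np.cos(a),np.sin(a)])
def go(u,z,rate=.15):  # u: near finger face, along box x from hinge
    p=H+U*(u+.011); bot.move_l([p[0],p[1],z],rate=rate)
E
python3 - <<'E'
from lid import *
p=H+U*.095
bot.move_ptp([p[0],p[1],.28],quat(3.2)); bot.move_gripper(0.0); st('behind high')
go(.084,.145,.25); st('behind'); 
go(.03,.145,.12); st('p1'); go(.004,.145,.1); st('p2')
for t in (78,66,54):
    th=np.radians(t); go(-.11*np.cos(th)+.003*np.sin(th),.034+.11*np.sin(th)+.003*np.cos(th),.1); st(t)
s=cam('scene'); save(s,'lid1',(100,100,300,320),2.5)
E
```

```text
behind high t 22.87 tcp [0.6679 0.3481 0.2803] F [-0.3 -0.3 -0.7] op -0.001 gf 0.0 vmax 0.01
behind t 23.56 tcp [0.6686 0.3486 0.1463] F [-0.8 -0.4  0.4] op 0.003 gf 0.0 vmax 0.02
p1 t 24.16 tcp [0.6149 0.3456 0.1464] F [-0.   0.7 -0.4] op 0.0 gf 0.0 vmax 0.02
p2 t 24.57 tcp [0.5886 0.3439 0.1452] F [ 0.6 -0.8  0.2] op 0.004 gf 0.0 vmax 0.01
78 t 24.96 tcp [0.5645 0.3426 0.1423] F [ 0.2 -0.3 -0.7] op -0.003 gf 0.0 vmax 0.01
66 t 25.34 tcp [0.5425 0.3414 0.1359] F [ 0.8 -0.2 -0.5] op 0.004 gf 0.0 vmax 0.01
54 t 25.73 tcp [0.5222 0.3402 0.1249] F [ 0.3 -0.3  0.8] op -0.003 gf 0.0 vmax 0.02
```

View pics/lid1.png

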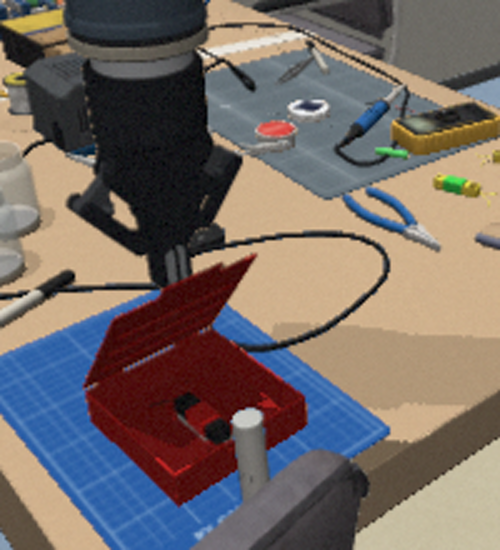

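The fingers are behind the lid at crop (175,260) and the lid is tipping forward over the seated red holder. I push it on down.

```bash
python3 - <<'E'
from lid import *
for t in (42,30,20,11,5,0):
    th=np.radians(t); go(-.11*np.cos(th)+.003*np.sin(th),.034+.11*np.sin(th)+.003*np.cos(th),.1); st(t)
p=bot.sense()['tcp_pos']
for z in (.034,.031,.028):
    bot.move_l([p[0],p[1],z],rate=.03); st(z)
    if bot.sense()['contact_force'][2]>8: break
bot.move_l([p[0],p[1],.15],rate=.25)
bot.move_ptp([.48,.1,.3],quat(0)); st('away')
C=[cam('top') for _ in range(4)]; c=C[-1]; c['depth']=np.median([k['depth'] for k in C],0)
P=pts(c); h,g,r,d,w=masks(c); L=(h[...,1]>150)&((h[...,0]<6)|(h[...,0]>174))&(P[...,2]>.025)&(P[...,0]<.6)&(P[...,0]>.42)&(P[...,1]>.25)
q=P[L]; A=np.c_[q[:,:2]-q[:,:2].mean(0),np.ones(len(q))]; print('lid plane',np.linalg.lstsq(A,q[:,2],rcond=None)[0],len(q),q.min(0),q.max(0))
save(c,'t4',s=1.5)
save(cam('scene'),'s4',s=1.5)
E
```

```text
42 t 26.16 tcp [0.5046 0.3392 0.1099] F [-0.2  0.6 -0.7] op 0.001 gf 0.0 vmax 0.02
30 t 26.54 tcp [0.4906 0.3384 0.0917] F [ 0.1  0.6 -0.7] op 0.001 gf 0.0 vmax 0.02
20 t 26.88 tcp [0.482  0.3379 0.0746] F [0.4 0.2 0.2] op 0.001 gf 0.0 vmax 0.01
11 t 27.21 tcp [0.4768 0.3375 0.058 ] F [ 0.3 -0.1 -0.7] op -0.001 gf 0.0 vmax 0.01
5 t 27.48 tcp [0.4748 0.3374 0.0466] F [-0.1 -0.1 -0.1] op -0.002 gf 0.0 vmax 0.01
0 t 27.73 tcp [0.475  0.3379 0.0377] F [1.7 0.2 2.8] op 0.001 gf 1.1 vmax 0.0
0.034 t 27.98 tcp [0.4751 0.338  0.037 ] F [-8.6 -4.9 35. ] op -0.001 gf 17.7 vmax 0.0
away t 29.69 tcp [0.4798 0.1014 0.299 ] F [ 0.4 -0.6 -0.2] op 0.001 gf 0.0 vmax 0.01
lid plane [-0.00010836  0.00396813  0.03713796] 3150 [0.42876136 0.27442536 0.02541124] [0.57852693 0.40046001 0.0408098 ]
```

View pics/s4.png

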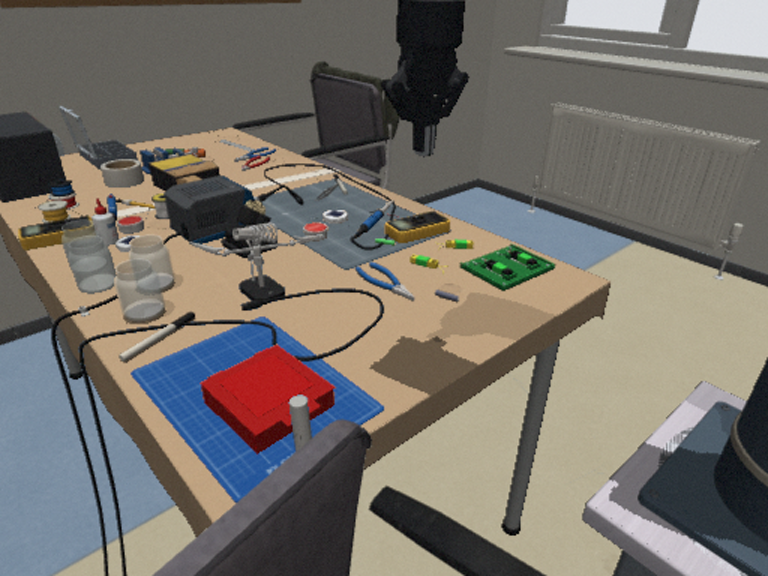

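The lid is shut at (268,385): its plane is level at 37 mm with no slope. Both green holders sit in the tray at (507,265), and the pliers, grey cell and yellow decoys have not moved. I hand the job in.

```bash
python3 -c "
from station import bot
print(bot.close_job())"
```

```text
the job is handed in; nothing more can be done
None
```

The job is handed in at about 30 s: both green-tagged holders lie flat in the pass tray with their leads at the far end, the red-tagged one is in the reject box with its lid shut, and the pliers and grey cell were not touched.

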